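# Centre the check weight on the counting scale and calibrate

### The job

The counting scale is to be calibrated, but the brass check weight stands off-centre on its small rocking pan. Nudge the weight with light fingertip taps, without gripping, lifting or toppling it, until it stands wholly inside the engraved circle in the middle of the pan, and take the fingers away from it. Then press the green key on the scale's console fully down and let it go, leaving the weight standing inside the circle and the other loose things where they are.

Things in the scene. Friction and masses are not known exactly. Their poses are not given: they have to be found in the camera images.
- scale: compact white counting scale, 172 (x) x 130 (y) x 51 mm to the top of its pan, fixed to the table. Origin under its centre on the table top; its x axis points from the console (display and keys, nearest the robot) to the pan. The console is 34 mm high and spans x -86 to -30 mm; the rest of the housing is 26 mm high. The display bezel is 36 mm high; a grey dummy key 38 mm high is at x -58, y +47 mm and does not move
- pan: round steel pan of the scale, 92 mm diameter, 4 mm thick, 0.22 kg, made to lift off for cleaning: it lies loose on a sprung carrier with 1.7 mm of sideways play and rocks by up to about 4 degrees under an off-centre load. Origin at the centre of its underside, 47 mm above the table, 26 mm behind the scale's origin; z up. Its turn about z has no meaning
- circle (a point): centre of the engraved dark circle (38 mm inside diameter) on the top face of the pan, 51 mm above the table; moves with the pan
- pan_seat (a point): point fixed to the scale where the pan's origin belongs: on the scale's x axis, 26 mm behind its origin, 47 mm above the table
- weight_mid: the brass check weight that stands on the pan: 29 mm diameter, 46 mm high with a narrow neck and a knob on top; cylindrical side up to 28 mm above its foot; about 0.2 kg. Origin at the centre of its foot, z up. It slides on the pan under about 1 N, and topples if pushed high up or struck
- cal_key (a joint): green calibration key: 0 up, 0.004 m fully down; pushed straight down against a spring (1.2 N to start, 4 N at full travel), comes back up by itself
- key_top (a point): centre of the top face of the green key (20 mm diameter, in a black collar), 42 mm above the table when up; on the console at x -58, y -44 mm of the scale
- weight_block: beech block 64 x 150 x 26 mm, fixed, with three 12 mm deep sockets for the check weights, the middle one empty. Origin under its centre
- weight_big: bystander: large brass check weight, 36 mm diameter, 57 mm high, in the beech block; origin at the centre of its foot
- weight_small: bystander: small brass check weight, 23 mm diameter, 36 mm high, in the beech block; origin at the centre of its foot
- cards_thick: bystander: banded pack of white cards 56 x 86 x 33 mm, left of the scale; origin under its centre
- cards_thin: bystander: banded pack of white cards 56 x 86 x 23 mm, left of the scale; origin under its centre
- folder: bystander: bone folder 24 x 162 x 8 mm; origin under its centre
- marker_red: bystander: felt marker with red cap, 18 x 135 x 20 mm; origin under its centre
- stapler: bystander: dark blue desk stapler 36 x 150 x 66 mm, at the right, beyond the beech block; origin under its centre
There are look-alikes about, which are no part of the job. Of the things like the pan, leave any that is orange; of the rest the smaller one is meant.

How it is judged:
By the outcome, as a careful person would: the job done as asked, in the order asked, and still so for the second after the job is handed in, with the robot touching nothing.
It also fails if it takes over 42 s, if anything falls off the work surface, if the arm or the gripper's body presses on something with over 40 N, if the wrist force passes 120 N, or if a joint passes its speed limit or range.

### The arm

A 6-joint arm with a two-finger parallel gripper is mounted at the origin on a cart in front of the work surface, level with it; the furniture and walls round the work are solid. World frame = base frame: x ahead of the robot, y to its left, z up, the work surface at z = 0. Lengths are in m, angles in rad, forces in N, time in s.
With the tool pointing down it reaches from about 0.4 to 0.825 m from the base axis. Payload 7 kg.
Tool frame: the origin (TCP) lies midway between the tips of the shut fingers; the grasp point (between the pads) lies 19 mm behind it; z points along the fingers, y is the line along which they close (so a half turn about z gives the same grasp; the last joint's range is limited). The gripper opens to 88 mm and grips with 3 to 60 N. Pads are 19 mm wide; open, the fingers measure 130 mm over their backs; the gripper's body (78 mm by 193 mm) begins 47 mm behind the grasp point.
Start: joints at [1.543, 0.359, 0.012, 0, -1.224, -0.288], TCP at [0.21, 0.642, 0.227] pointing down, gripper open.
Joint ranges: [-3.07, 3.07], [-1.43, 2.12], [-1.02, 1.25], [-3.03, 1.67], [-3.05, -0], [-3.03, 3.03]. Speed limits (rad/s): [2.39, 2.39, 3.01, 3.14, 3.14, 3.14].

### API

Orientations are given as [roll, pitch, yaw] about the fixed x, y, z axes, in that order (R = Rz(yaw) Ry(pitch) Rx(roll)).
In Python, from station import arm, grab_frame, camera_params, spot_in gives the robot as it stands.
- The arm moves only by the shell command python3 -m jog 'ROWS' [FORCE]. ROWS is JSON, a list that holds one entry, the list of rows, each a list of 7 numbers: the shift along the tool's x, y, z in mm, then the turn, a rotation vector about the tool's x, y, z in rad, then the finger opening in mm, from 0 to 87.6. In form: [[[x, y, z, wx, wy, wz, fingers], ...]]. A call has 1 to 20 rows; each row is the pose to reach, as a shift and turn from the pose commanded when the call began, along the tool's axes at that moment; what a row does not reach only later rows make up. A row lasts 1/8 s, in which the tool goes at most 62.5 mm and 10.7 degrees, less where a joint would pass 70% of its speed; a pose out of reach is approached as far as the arm can. A call with a gripper value outside its range is refused whole. The fingers move at their own pace and stop on an object; FORCE is the grip in N (left out, the last holds). Time passes only in rows, so rows that repeat a pose let the fingers close. It gives the time, the measured TCP pose, the force, the opening and the grip force at its end, in the units of the state.
- arm.get_state(): the state, without advancing time (a new reading comes with each control period).
- grab_frame(name): name is "scene" or "side" or "wrist"; returns (picture, depth): 384x512x3 uint8, blue, green, red; 384x512 float32, m along the optical axis (not along the pixel's ray), 0 where there is no reading.
- camera_params(name): a dict with "mtx" (3x3 intrinsics, pixels), "R" (3x3) and "t" (3): a world point X has camera coordinates R X + t. Camera axes: x right, y down, z forward; pixel columns grow to the right and rows downward; lengths in m; the calibration is good to about 2 mm. The wrist camera is an equidistant fisheye: a pixel r from the principal point sees the ray r / f radians off the axis. A picture is of the moment at which its call begins: read the wrist's pose just before it. camera_params takes no time and is no camera call; for the wrist camera it gives the pose at the moment of the call.
- arm.job_done(): hands the job in; it is judged then, once.
Trained networks look in the newest picture that a camera, given by its name, has taken for a name from the list of things; names that differ only in an ending like _2 or _b are one class to them, and where a whole thing is asked for, a point or a joint stands for the part that bears it (a point fixed in the world has none). Each returns a list of dicts, best first, with "confidence" (0 to 1); they miss things now and then, are a little off and sometimes report something else, mostly with a low value. They report only what shows in the picture. A call takes as long as a camera call. They do not tell look-alikes from the thing itself.
- spot_in(query, camera): "uv" ([column, row] in pixels, amid what is visible of it).
The state is a dict: "t": time; "q": joint angles; "qd": joint speeds; "joint_efforts": joint torques, N m; "eef_pos": TCP position; "ee_rot": TCP orientation; "force": force on the tool from outside, world axes, zero at the start; "moment": the same for the moment, N m; "width": finger opening in m; "gripper_force": force on a finger pad.
Only numpy, scipy, OpenCV 4.12 (cv2) and the standard library are available. Lean on these libraries where they do the work, as an engineer would, in place of code of your own. Each camera call takes 0.05 s, during which the arm holds its last target. There are 200 camera calls.

## Working session

There is one attempt and no reset: what is moved stays moved. The work goes in short steps, Python scripts to look and compute and a shell command to move; the robot and the scene stay as the last step left them, time stands still between calls to the robot, and variables do not carry over. Pictures are saved under pics/ and viewed, at most 12 in all, crops included, and the job is handed in when it is done.

```bash
mkdir -p pics; ls
cat > h.py <<'E'
import numpy as np, cv2
from station import arm, grab_frame, camera_params, spot_in
def pt(cam,d,u,v,P=None):
    P=P or camera_params(cam);K=np.array(P['mtx']);x=(u-K[0,2])/K[0,0];y=(v-K[1,2])/K[1,1]
    return np.array(P['R']).T@(np.array([x*d,y*d,d])-np.array(P['t']))
def atz(cam,u,v,z):
    P=camera_params(cam);K=np.array(P['mtx']);R=np.array(P['R']);C=-R.T@np.array(P['t'])
    r=R.T@np.array([(u-K[0,2])/K[0,0],(v-K[1,2])/K[1,1],1]);return C+r*(z-C[2])/r[2]
E
python3 - <<'E'
from h import *
s=arm.get_state();print(s['t'],s['eef_pos'],s['ee_rot'],s['width'])
for c in('scene','side'):
    im,d=grab_frame(c);cv2.imwrite(f'pics/{c}0.png',im);np.save(f'{c}d.npy',d)
    for q in('scale','pan','weight_mid','key_top','weight_block'):
        print(c,q,[(np.round(r['uv']).tolist(),round(r['confidence'],2),np.round(pt(c,d[int(r['uv'][1]),int(r['uv'][0])],*r['uv']),3).tolist()) for r in spot_in(q,c)[:4]])
E
```

```text
pics
0.0 [0.20949112 0.64115968 0.22567774] [ 3.14000629e+00 -1.30247119e-04 -3.15866990e-01] 0.08748669168550376
scene scale [([263.0, 224.0], 0.6, [0.511, -0.095, 0.033]), ([189.0, 175.0], 0.47, [0.563, 0.26, 0.027])]
scene pan [([227.0, 189.0], 0.85, [0.597, 0.124, 0.012]), ([212.0, 252.0], 0.8, [0.369, -0.054, 0.01])]
scene weight_mid [([281.0, 205.0], 0.43, [0.56, -0.116, 0.077])]
scene key_top []
scene weight_block [([345.0, 274.0], 0.8, [0.508, -0.341, 0.013])]
side scale [([258.0, 201.0], 0.28, [0.577, -0.123, 0.076])]
side pan [([240.0, 168.0], 0.93, [0.606, 0.11, 0.012]), ([260.0, 200.0], 0.75, [0.582, -0.122, 0.077]), ([184.0, 223.0], 0.59, [0.38, -0.066, 0.008])]
side weight_mid [([266.0, 288.0], 0.57, [0.504, -0.356, 0.027]), ([255.0, 203.0], 0.42, [0.567, -0.123, 0.074])]
side key_top []
side weight_block [([265.0, 284.0], 0.63, [0.511, -0.336, 0.013])]
```

View pics/scene0.png

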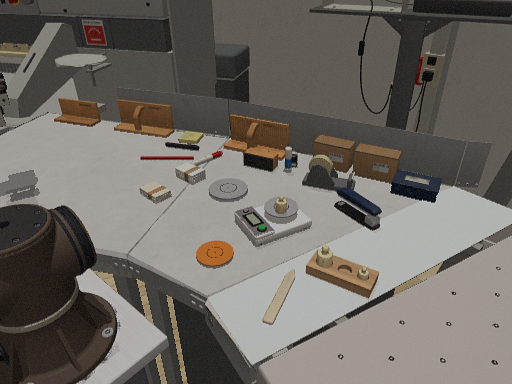

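View pics/side0.png

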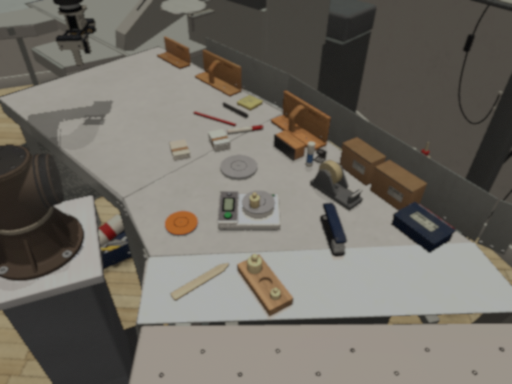

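The pan-like discs in the scene view are the orange one at (215,253), the large grey one at (228,189), and the steel pan on the scale at (281,210), which has the weight on it. The third is meant: it isn't orange, it's the smaller grey one, and it sits on the scale. Next I'll check it in an enlarged crop and work out the approach.

```bash
cat >> h.py <<'E'
from scipy.spatial.transform import Rotation as Ro
def go(pos,yaw,s=None):
    s=s or arm.get_state();R=Ro.from_euler('xyz',s['ee_rot'])
    T=Ro.from_euler('xyz',[np.pi,0,yaw])
    return np.round(R.inv().apply(np.array(pos)-s['eef_pos'])*1000,1).tolist(),np.round((R.inv()*T).as_rotvec(),3).tolist()
E
python3 - <<'E'
from h import *
im=cv2.imread('pics/scene0.png');cv2.imwrite('pics/crop.png',cv2.resize(im[165:275,185:325],None,fx=5,fy=5,interpolation=cv2.INTER_CUBIC))
d=np.load('scened.npy')
P=camera_params('scene');v,u=np.mgrid[165:275,185:325]
X=np.array([pt('scene',d[b,a],a,b,P) for a,b in zip(u.ravel(),v.ravel())])
for lo,hi in((.045,.056),(.062,.11)):
    m=(X[:,2]>lo)&(X[:,2]<hi)&(np.abs(X[:,1]+.1)<.15);print(m.sum(),np.median(X[m],0),X[m].min(0),X[m].max(0))
s=arm.get_state();R=Ro.from_euler('xyz',s['ee_rot']);P=camera_params('wrist');Rc=np.array(P['R']);C=-Rc.T@P['t']
print('cam in tool',R.inv().apply(C-s['eef_pos']),'axis',R.inv().apply(Rc[2]),P['mtx'])
print(go([.5,-.1,.227],s['ee_rot'][2]),go([.5,.3,.227],s['ee_rot'][2]))
E
```

```text
479 [ 0.58230903 -0.09733483  0.0499892 ] [ 0.54089281 -0.14152675  0.04500484] [ 0.80940874 -0.03517854  0.05589788]
206 [ 0.57071952 -0.10490563  0.07436824] [ 0.55456005 -0.12218718  0.0621523 ] [ 0.82110981 -0.03584392  0.09567054]
cam in tool [ 0.08144329 -0.00060844 -0.15799636] axis [-0.29796616  0.00134263  0.95457549] [[297.31863964   0.         253.9200257 ]
 [  0.         297.31863964 190.58106631]
 [  0.           0.           1.        ]]
([506.3, 614.7, -0.4], [-0.0, 0.0, -0.0]) ([382.1, 234.5, -0.4], [-0.0, 0.0, -0.0])
```

View pics/crop.png

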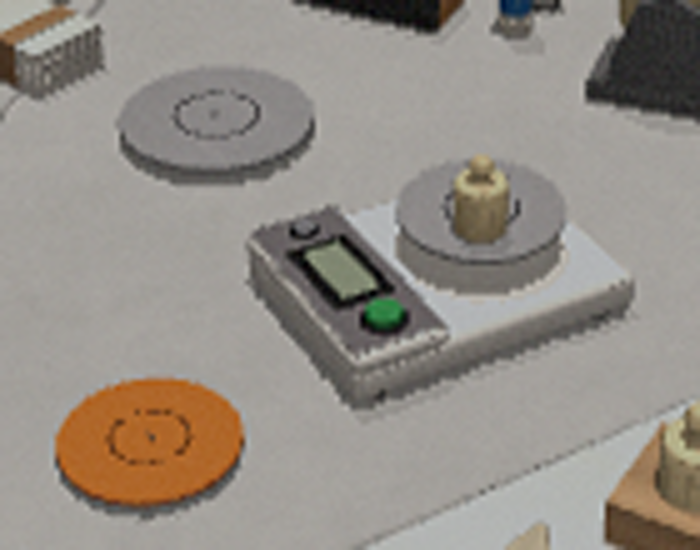

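The crop confirms it: the smaller grey pan is on the scale with the weight off-centre at about crop (480,210), towards the camera side. The green key is at about (385,315). I'll move over it with the fingers shut.

```bash
python3 -m jog '[[[380,235,0,0,0,0,0],[380,235,0,0,0,0,0],[380,235,0,0,0,0,0],[380,235,0,0,0,0,0],[380,235,0,0,0,0,0],[380,235,0,0,0,0,0],[380,235,0,0,0,0,0],[465,618,0,0,0,0,0],[465,618,0,0,0,0,0],[465,618,0,0,0,0,0],[465,618,0,0,0,0,0],[465,618,0,0,0,0,0],[465,618,0,0,0,0,0],[465,618,0,0,0,0,0],[465,618,0,0,0,0,0],[465,618,0,0,0,0,0]]]' 10
python3 - <<'E'
from h import *
s=arm.get_state();print(s['t'],s['eef_pos'],s['ee_rot'],s['force'])
im,d=grab_frame('wrist');cv2.imwrite('pics/w1.png',im);np.save('w1.npy',d)
print(d.min(),np.median(d))
for q in('pan','weight_mid','key_top'):print(q,spot_in(q,'wrist')[:3])
E
```

```text
t: 2.6
eef_pos: [0.4598, -0.0901, 0.2267]
ee_rot: [-3.141, -0.0, -0.316]
force: [-0.7, 0.2, -0.4]
width: 0.0001
gripper_force: 0.0
2.6 [ 0.45979573 -0.09008925  0.22669603] [-3.14132103e+00 -2.90818565e-04 -3.16217634e-01] [-0.69564778  0.24369361 -0.44723294]
0.0 0.33732367
pan [{'uv': [78.3, 115.6], 'confidence': 0.97}, {'uv': [247.8, 216.0], 'confidence': 0.93}, {'uv': [220.5, 61.6], 'confidence': 0.76}]
weight_mid [{'uv': [233.8, 71.1], 'confidence': 0.71}]
key_top [{'uv': [259.1, 138.1], 'confidence': 0.68}]
```

View pics/w1.png

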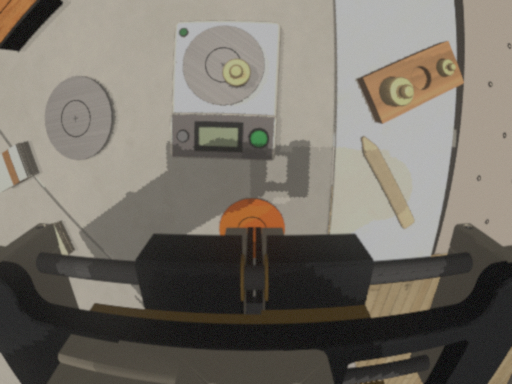

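The wrist view shows the pan at about (224,65) with its circle at (222,65). The weight is at (236,72), to the right and nearer the console, the green key at (259,138), and the scale is almost aligned with the tool. I'll rectify onto planes at known heights and measure.

```bash
cat >> h.py <<'E'
def wproj(X,P):
    c=X@np.array(P['R']).T+np.array(P['t']);K=np.array(P['mtx']);r=np.linalg.norm(c[...,:2],axis=-1)
    th=np.arctan2(r,c[...,2]);k=th/np.maximum(r,1e-9)
    return np.stack([K[0,0]*k*c[...,0]+K[0,2],K[1,1]*k*c[...,1]+K[1,2]],-1)
def rect(im,P,cen,yaw,z,L,px):   # tool-aligned top view: up=+x_tool, right=-y_world-ish (tool y)
    n=int(2*L/px);g=(np.arange(n)-n/2)*px;b,a=np.meshgrid(g,-g)   # a along tool x, b along tool y
    X=np.stack([cen[0]+a*np.cos(yaw)+b*np.sin(yaw),cen[1]+a*np.sin(yaw)-b*np.cos(yaw),np.full(a.shape,z)],-1)
    m=wproj(X,P).astype(np.float32);return cv2.remap(im,m[...,0],m[...,1],cv2.INTER_CUBIC)
def watz(u,v,z,P):
    K=np.array(P['mtx']);x=(u-K[0,2])/K[0,0];y=(v-K[1,2])/K[1,1];th=np.hypot(x,y)
    r=np.array(P['R']).T@np.array([x/th*np.sin(th),y/th*np.sin(th),np.cos(th)]);C=-np.array(P['R']).T@np.array(P['t'])
    return C+r*(z-C[2])/r[2]
E
python3 - <<'E'
from h import *
P=camera_params('wrist');im=cv2.imread('pics/w1.png')
for n,u,v,z in(('pan',224,65,.051),('circ',222,65,.051),('knob',236.5,71,.097),('key',259,138,.042),('dummy',182.5,135.5,.038),('c',187,23,.026),('c',279,23,.026),('c',174,157,.034),('c',273,158,.034),('mid',0,0,0)):
    if u: print(n,np.round(watz(u,v,z,P),4))
p=watz(224,65,.051,P)
A=rect(im,P,p,-.316,.051,.06,.0003);B=rect(im,P,p,-.316,.079,.06,.0003)
cv2.imwrite('pics/r1.png',np.hstack([A,B]))
E
```

```text
pan [ 0.5862 -0.0957  0.051 ]
circ [ 0.587  -0.0936  0.051 ]
knob [ 0.57   -0.1076  0.097 ]
key [ 0.4944 -0.1067  0.042 ]
dummy [ 0.526  -0.0215  0.038 ]
c [ 0.6567 -0.0685  0.026 ]
c [ 0.6198 -0.1725  0.026 ]
c [ 0.5046 -0.0008  0.034 ]
c [ 0.4652 -0.1151  0.034 ]
```

View pics/r1.png

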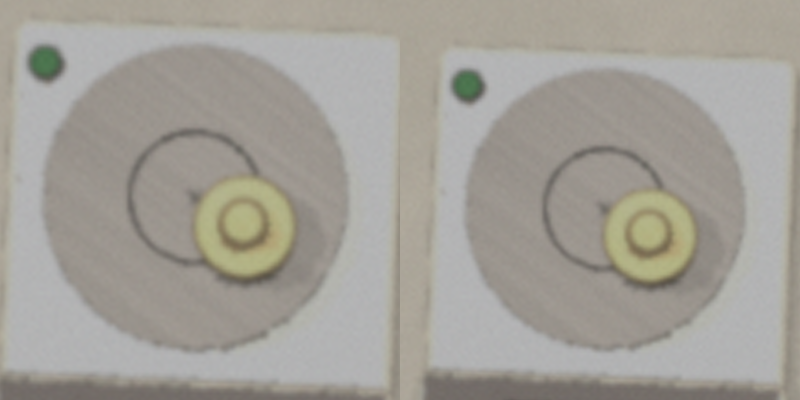

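```bash
cat >> h.py <<'E'
def got(pos,yaw,tilt,s=None):
    s=s or arm.get_state();R=Ro.from_euler('xyz',s['ee_rot']);T=Ro.from_euler('xyz',[np.pi,0,yaw])*Ro.from_rotvec([0,tilt,0])
    return np.round(R.inv().apply(np.array(pos)-s['eef_pos'])*1000,1).tolist(),np.round((R.inv()*T).as_rotvec(),3).tolist()
E
python3 - <<'E'
from h import *
print(got([.5413,-.1295,.16],.647,.2),got([.5413,-.1295,.056],.647,.2))
E
```

```text
([89.8, 12.9, 66.6], [0.096, 0.184, -0.958]) ([89.8, 12.9, 170.6], [0.096, 0.184, -0.958])
```

```bash
python3 -m jog '[[[90,13,20,0.096,0.184,-0.958,0],[90,13,20,0.096,0.184,-0.958,0],[90,13,20,0.096,0.184,-0.958,0],[90,13,40,0.096,0.184,-0.958,0],[90,13,67,0.096,0.184,-0.958,0],[90,13,67,0.096,0.184,-0.958,0],[90,13,67,0.096,0.184,-0.958,0],[90,13,100,0.096,0.184,-0.958,0],[90,13,130,0.096,0.184,-0.958,0],[90,13,155,0.096,0.184,-0.958,0],[90,13,170.6,0.096,0.184,-0.958,0],[90,13,170.6,0.096,0.184,-0.958,0]]]'
python3 - <<'E'
from h import *
s=arm.get_state();print(s['t'],s['eef_pos'],s['ee_rot'],s['force'],s['q'][5])
print(got([.5413,-.1295,.056],.647,.2))
im,d=grab_frame('wrist');cv2.imwrite('pics/w2.png',im)
cv2.imwrite('pics/w2c.png',cv2.resize(im[60:310,100:420],None,fx=2.4,fy=2.4,interpolation=cv2.INTER_CUBIC))
E
```

```text
t: 4.3
eef_pos: [0.5409, -0.1302, 0.0552]
ee_rot: [-3.14, -0.198, 0.645]
force: [-0.2, 0.5, 0.4]
width: 0.0004
gripper_force: 0.0
4.3 [ 0.54094841 -0.13024895  0.05523435] [-3.14043487 -0.19821773  0.64530172] [-0.21618033  0.48338712  0.44636835] 2.334432168781159
([0.9, -0.4, -0.6], [-0.001, 0.002, -0.002])
```

View pics/w2c.png

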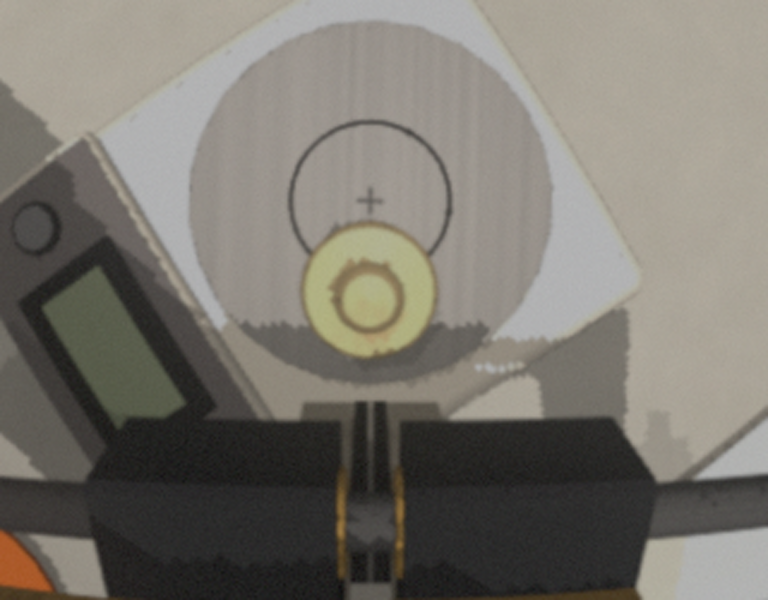

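The view is well aligned: the weight at crop (370,290) sits directly between the fingers at (370,405) and the circle's cross at (370,200). I'll push slowly and low, halfway first.

```bash
python3 -m jog '[[[4,0,0.8,0,0,0,0],[8,0,1.6,0,0,0,0],[10,0,2,0,0,0,0],[11.5,0,2.3,0,0,0,0],[13,0,2.6,0,0,0,0],[14.5,0,2.9,0,0,0,0],[16,0,3.2,0,0,0,0],[17.5,0,3.5,0,0,0,0],[19,0,3.8,0,0,0,0],[20.5,0,4.1,0,0,0,0],[22,0,4.4,0,0,0,0],[23.5,0,4.7,0,0,0,0],[25,0,5,0,0,0,0],[25,0,5,0,0,0,0]]]'
python3 - <<'E'
from h import *
s=arm.get_state();print(s['t'],s['eef_pos'],s['force'])
im,d=grab_frame('wrist');P=camera_params('wrist');np.savez('w3',im=im,d=d)
A=rect(im,P,[.5875,-.0946],.647,.051,.04,.0002);B=rect(im,P,[.5875,-.0946],.647,.079,.04,.0002)
cv2.imwrite('pics/r3.png',np.hstack([A,B]))
E
```

```text
t: 6.1
eef_pos: [0.5618, -0.1151, 0.056]
ee_rot: [3.142, -0.2, 0.646]
force: [-2.5, -1.6, 2.4]
width: 0.0002
gripper_force: 1.6
6.1 [ 0.56178969 -0.11510107  0.05602089] [-2.45901501 -1.59520912  2.37598   ]
```

View pics/r3.png

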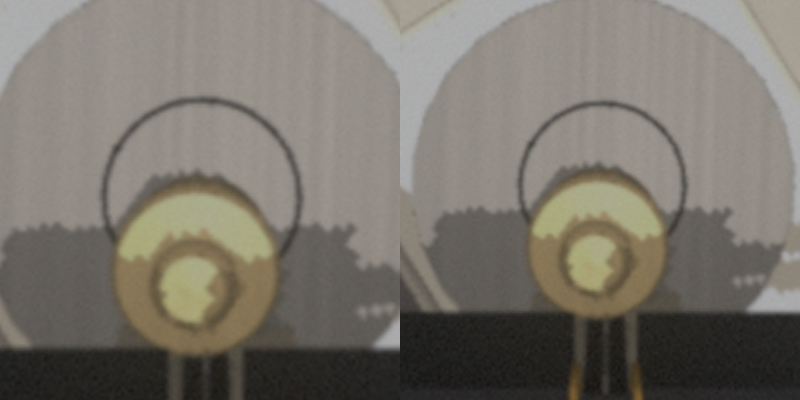

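The weight moved about 9 mm and is still upright, with around 9 mm left along the same line. Continuing.

```bash
python3 -m jog '[[[1.5,0,0.3,0,0,0,0],[3,0,0.6,0,0,0,0],[4.5,0,0.9,0,0,0,0],[6,0,1.2,0,0,0,0],[7.2,0,1.4,0,0,0,0],[8.2,0,1.6,0,0,0,0],[8.2,0,1.6,0,0,0,0],[5,0,1,0,0,0,0],[-2,0,-0.4,0,0,0,0],[-14,0,-2.8,0,0,0,0],[-14,0,-2.8,0,0,0,0],[-14,0,-2.8,0,0,0,0]]]'
python3 - <<'E'
from h import *
s=arm.get_state();print(s['t'],s['eef_pos'],s['force'])
im,d=grab_frame('wrist');P=camera_params('wrist')
A=rect(im,P,[.5875,-.0946],.647,.051,.04,.0002);B=rect(im,P,[.5875,-.0946],.647,.079,.04,.0002)
cv2.imwrite('pics/r4.png',np.hstack([A,B]))
E
```

```text
t: 7.65
eef_pos: [0.5503, -0.124, 0.0562]
ee_rot: [3.141, -0.2, 0.645]
force: [-0.6, 0.4, -0.2]
width: 0.0006
gripper_force: 0.0
7.65 [ 0.55034254 -0.12401855  0.05620265] [-0.55637302  0.42639921 -0.24518671]
```

View pics/r4.png

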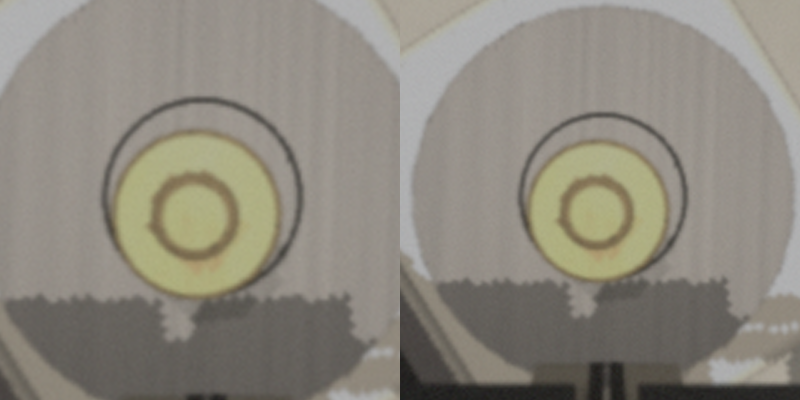

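The weight now stands inside the circle but about 2–3 mm short of centre: weight at right-panel (597,211), circle centre at left-panel (201,197). I'll cross-check with the knob at its own height.

Run:
```python
from h import *
im,d=grab_frame('wrist');P=camera_params('wrist');C=-np.array(P['R']).T@np.array(P['t'])
c=np.array([.5875,-.0946]);yaw=.647;tx=np.array([np.cos(yaw),np.sin(yaw)]);ty=np.array([np.sin(yaw),-np.cos(yaw)])
print('cam a,b,z',(C[:2]-c)@tx,(C[:2]-c)@ty,C[2])
def cir(z,r0,r1,hue=None):
    A=cv2.cvtColor(rect(im,P,c,yaw,z,.04,.0002),cv2.COLOR_BGR2GRAY);A=cv2.GaussianBlur(A,(5,5),0)
    k=cv2.HoughCircles(A,cv2.HOUGH_GRADIENT,1.0,400,param1=60,param2=12,minRadius=r0,maxRadius=r1)
    return None if k is None else [(200-k[0,0,1])*.2,(k[0,0,0]-200)*.2,k[0,0,2]*.2]
print('circle a,b,r mm',cir(.051,92,102),'shoulder',cir(.079,66,76),'knob',cir(.097,25,45))
```

```text
cam a,b,z 0.0015284221730335445 0.001085982197976283 0.22700456687465173
circle a,b,r mm [np.float32(0.5), np.float32(0.5), np.float32(20.060001)] shoulder [np.float32(-2.1000001), np.float32(-0.5), np.float32(13.280001)] knob [np.float32(-2.1000001), np.float32(-0.7), np.float32(6.7599998)]
```

A further nudge of about 2.3 mm along the same line will centre it.

```bash
python3 -m jog '[[[10,0,2,0,0,0,0],[17,0,3.5,0,0,0,0],[20,0,4.1,0,0,0,0],[21.5,0,4.4,0,0,0,0],[22.5,0,4.6,0,0,0,0],[23.3,0,4.8,0,0,0,0],[24,0,4.9,0,0,0,0],[24.6,0,5,0,0,0,0],[24.6,0,5,0,0,0,0],[22,0,4.5,0,0,0,0],[15,0,3,0,0,0,0],[0,0,0,0,0,0,0],[-6,0,-30,0,0,0,0],[-6,0,-60,0,0,0,0],[-6,0,-60,0,0,0,0]]]'
python3 - <<'E'
from h import *
s=arm.get_state();print(s['t'],s['eef_pos'],s['force'])
im,d=grab_frame('wrist');P=camera_params('wrist');cv2.imwrite('pics/w5.png',im)
c=np.array([.5875,-.0946]);yaw=.647
def cir(z,r0,r1):
    A=cv2.cvtColor(rect(im,P,c,yaw,z,.04,.0002),cv2.COLOR_BGR2GRAY);A=cv2.GaussianBlur(A,(5,5),0)
    k=cv2.HoughCircles(A,cv2.HOUGH_GRADIENT,1.0,400,param1=60,param2=12,minRadius=r0,maxRadius=r1)
    return None if k is None else [(200-k[0,0,1])*.2,(k[0,0,0]-200)*.2,k[0,0,2]*.2]
print('circle a,b,r mm',cir(.051,92,102),'shoulder',cir(.079,66,76),'knob',cir(.097,25,45))
A=rect(im,P,[.5875,-.0946],.647,.051,.04,.0002)
K=rect(im,P,[.4944,-.1067],.647,.042,.04,.0002)
cv2.imwrite('pics/r5.png',np.hstack([A,K]))
print([(r['uv'],r['confidence'],watz(*r['uv'],.042,P)) for r in spot_in('key_top','wrist')])
E
```

```text
t: 9.62
eef_pos: [0.5366, -0.1354, 0.1162]
ee_rot: [3.139, -0.203, 0.646]
force: [-0.3, -0.7, -0.8]
width: 0.0005
gripper_force: 0.0
9.625 [ 0.53655606 -0.13538656  0.11617113] [-0.32684077 -0.73952314 -0.7968598 ]
circle a,b,r mm [np.float32(-0.3), np.float32(-0.3), np.float32(20.060001)] shoulder [np.float32(0.1), np.float32(-1.3000001), np.float32(13.3)] knob [np.float32(-0.90000004), np.float32(-1.3000001), np.float32(6.6400003)]
[([197.4, 230.5], 0.5, array([ 0.49869807, -0.10329429,  0.042     ]))]
```

View pics/r5.png

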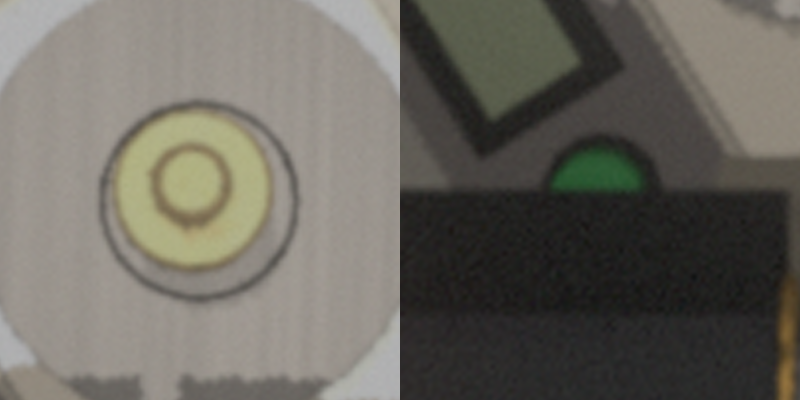

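The weight is within about 1 mm of the circle's centre and the fingers are clear. The green key is at (0.4945,-0.107), which agrees with the first view and with the scale geometry. Going over it with the tool vertical.

Run:
```python
from h import *
print(got([.4935,-.1095,.15],-.345,0),got([.4935,-.1095,.06],-.345,0))
```

```text
([-10.7, -45.4, -39.1], [-0.099, -0.184, 0.987]) ([-28.6, -45.5, 49.1], [-0.099, -0.184, 0.987])
```

```bash
python3 -m jog '[[[-11,-45.4,-39,-0.099,-0.184,0.987,0],[-11,-45.4,-39,-0.099,-0.184,0.987,0],[-11,-45.4,-39,-0.099,-0.184,0.987,0],[-11,-45.4,-39,-0.099,-0.184,0.987,0],[-11,-45.4,-39,-0.099,-0.184,0.987,0],[-11,-45.4,-39,-0.099,-0.184,0.987,0],[-11,-45.4,-39,-0.099,-0.184,0.987,0],[-20,-45.4,5,-0.099,-0.184,0.987,0],[-28.6,-45.5,49,-0.099,-0.184,0.987,0],[-28.6,-45.5,49,-0.099,-0.184,0.987,0],[-28.6,-45.5,49,-0.099,-0.184,0.987,0]]]'
python3 - <<'E'
from h import *
s=arm.get_state();print(s['t'],s['eef_pos'],s['ee_rot'],s['force'])
im,d=grab_frame('wrist');P=camera_params('wrist')
A=rect(im,P,[.555,-.1],-.345,.051,.08,.0003)
cv2.imwrite('pics/r6.png',A)
E
```

```text
t: 11.1
eef_pos: [0.4946, -0.1093, 0.061]
ee_rot: [3.141, -0.0, -0.343]
force: [-0.2, -0.1, 1.1]
width: 0.0003
gripper_force: 0.0
11.1 [ 0.49464611 -0.10930238  0.06098172] [ 3.14111198e+00 -1.12032406e-04 -3.43357918e-01] [-0.19836604 -0.14753263  1.05421323]
```

View pics/r6.png

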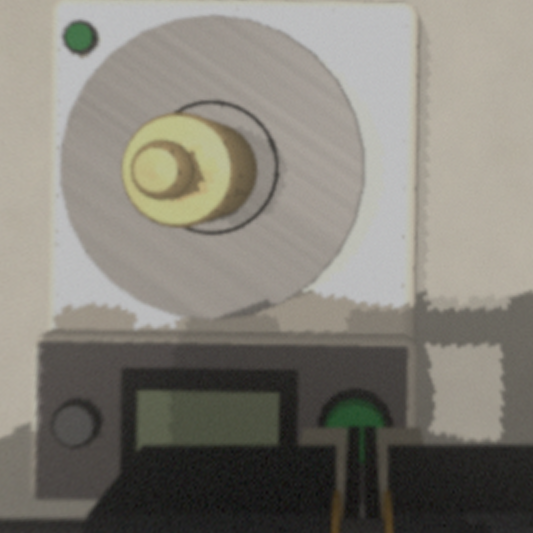

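The fingertips are centred over the green key (355,420) and clear of the bezel, and the weight is still standing in the circle. Pressing now.

```bash
python3 -m jog '[[[0,0,10,0,0,0,0],[0,0,16,0,0,0,0],[0,0,18,0,0,0,0],[0,0,19.5,0,0,0,0],[0,0,21,0,0,0,0],[0,0,22.5,0,0,0,0],[0,0,22.5,0,0,0,0]]]'
```

```text
t: 12.02
eef_pos: [0.4938, -0.1092, 0.0381]
ee_rot: [3.141, 0.001, -0.345]
force: [-4.7, 1.9, 12.6]
width: 0.0003
gripper_force: 5.9
```

```bash
python3 -m jog '[[[0,0,0.7,0,0,0,0],[0,0,1.2,0,0,0,0],[0,0,1.2,0,0,0,0]]]'
```

```text
t: 12.4
eef_pos: [0.4938, -0.1092, 0.0378]
ee_rot: [3.141, 0.0, -0.344]
force: [-9.6, 3.2, 22.7]
width: 0.0003
gripper_force: 11.6
```

It has hit a stiff stop at z = 0.038, so the key is fully down. Releasing, retracting and checking.

```bash
python3 -m jog '[[[0,0,-2,0,0,0,0],[0,0,-10,0,0,0,0],[0,0,-40,0,0,0,0],[0,0,-90,0,0,0,0],[-40,0,-120,0,0,0,0],[-40,0,-120,0,0,0,0],[-40,0,-120,0,0,0,0],[-40,0,-120,0,0,0,0]]]'
python3 - <<'E'
from h import *
s=arm.get_state();print(s['t'],s['eef_pos'],s['force'])
im,d=grab_frame('wrist');P=camera_params('wrist')
cv2.imwrite('pics/r7.png',cv2.resize(im[0:240,100:420],None,fx=2.4,fy=2.4,interpolation=cv2.INTER_CUBIC))
k=watz(*spot_in('key_top','wrist')[0]['uv'],.042,P);print(k)
for r in spot_in('key_top','wrist')[:1]:
    u,v=map(int,np.round(r['uv']));K=np.array(P['mtx'])
    def dz(u,v):
        x=(u-K[0,2])/K[0,0];y=(v-K[1,2])/K[1,1];th=np.hypot(x,y);q=np.array([x/th*np.tan(th),y/th*np.tan(th),1])*np.median(d[v-1:v+2,u-1:u+2]);return (np.array(P['R']).T@(q-np.array(P['t'])))[2]
    print('key z',dz(u,v),'console z nearby',dz(u-22,v))
E
```

```text
t: 13.4
eef_pos: [0.4566, -0.0958, 0.1555]
ee_rot: [3.14, 0.002, -0.345]
force: [-0.2, 0.2, -0.0]
width: 0.0006
gripper_force: 0.0
13.4 [ 0.45655103 -0.09578792  0.15545935] [-0.15277545  0.24280879 -0.02550771]
[ 0.49470371 -0.10668567  0.042     ]
key z 0.041538626307529504 console z nearby 0.035951368697420195
```

View pics/r7.png

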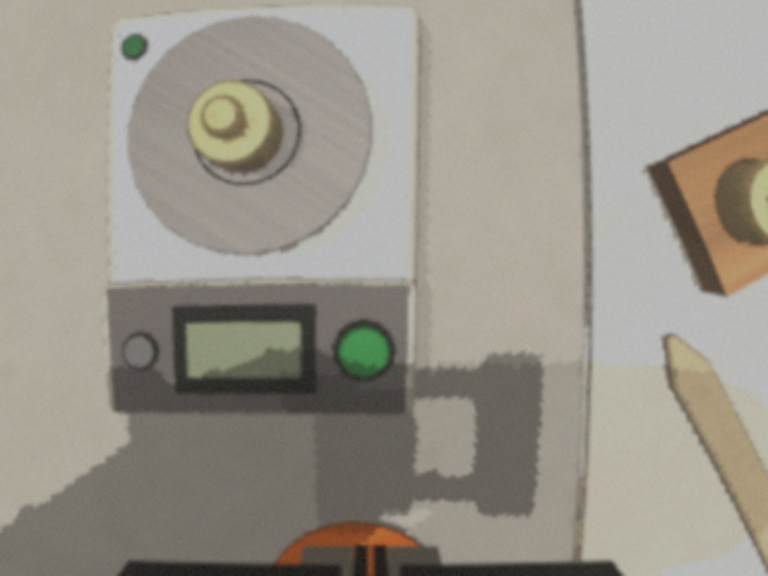

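The key is back up (top at 0.0415 m), the weight stands inside the circle, and the robot is clear of everything.

```bash
python3 -c "from station import arm; print(arm.job_done())"
```

```text
the job is handed in; nothing more can be done
None
```

The weight stands inside the engraved circle, about 1 mm off centre; the green key was pressed to its stop and came back up. The job was handed in at about 13.5 s; the judge gave no verdict.

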